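Close the desk pots with the piled-up lids

ROBOT

A 6-joint arm with a two-finger parallel gripper is mounted at the origin on a cart in front of the work surface, level with it; the furniture and walls round the work are solid. World frame = base frame: x ahead of the robot, y to its left, z up, the work surface at z = 0. Lengths are in m, angles in rad, forces in N, time in s.
With the tool pointing down it reaches from about 0.275 to 0.85 m from the base axis. Payload 5.2 kg.
Tool frame: the origin (TCP) lies midway between the tips of the shut fingers; the grasp point (between the pads) lies 19 mm behind it; z points along the fingers, y is the line along which they close (so a half turn about z gives the same grasp; the last joint's range is limited). The gripper opens to 85 mm and grips with 20 to 120 N. Pads are 22 mm wide; open, the fingers measure 114 mm over their backs; the gripper's body (76 mm by 85 mm) begins 54 mm behind the grasp point. The pads swing forward as they close: fully open they stand 13 mm farther back than shut.
Start: joints at [1.054, 0.259, 1.535, -0, 1.348, -0.203], TCP at [0.17, 0.523, 0.231] pointing down, gripper open.
Joint ranges: [-3.14, 3.14], [-0.91, 2.08], [0.19, 2.58], [-1.22, 4.36], [0.22, 2.71], [-3.12, 3.12]. Speed limits (rad/s): [2.57, 2.57, 3.14, 3.14, 3.14, 3.14].

INTERFACE

Orientations are given as a unit quaternion [x, y, z, w].
In Python, from bench import r gives the robot as it stands.
- The arm moves only by the tool move_arm, never from a script. Its argument "rows" is a list of rows, each an object with "dp": the shift along the world's x, y, z in cm, a list of three; "rotation": the turn, a rotation vector about the world's x, y, z in rad, a list of three; "claw": the opening, from 0 (shut) to 1 (fully open). In form: [{"dp": [tx, ty, tz], "rotation": [wx, wy, wz], "claw": claw}, ...]. A call has exactly 8 rows; each row shifts and turns the commanded pose from where the row before left it; what a row does not reach is not made up. A row lasts 1/10 s, in which the tool goes at most 50 mm and 8.59 degrees, less where a joint would pass 70% of its speed; a pose out of reach is approached as far as the arm can. A call with a gripper value outside its range is refused whole. The fingers move at their own pace and stop on an object; "force" is the grip in N (left out, the last holds). Time passes only in rows, so rows that do not move let the fingers close, or fill a call up. It gives the time, the measured TCP pose, the force, the opening and the grip force at its end, in the units of the state.
- r.read_state(): the state, without advancing time (a new reading comes with each control period).
- r.read_camera(name): name is "side" or "top"; returns a dict with "pixels" (384x512x3 uint8, blue, green, red), "fovy" (degrees; the focal length in pixels is half the picture's height over the tangent of half this angle, whatever the lens; pixels are square), "cx", "cy" (the principal point, pixels), "position" and "rotation" of the camera in the world. Camera axes: x right, y up, looking along -z (the intrinsics and any distortion apply to the point x, -y, -z); pixel columns grow to the right and rows downward; lengths in m; the calibration is good to about 2 mm. A picture is of the moment at which its call begins. There is no depth.
- r.close_job(): hands the job in; it is judged then, once.
The state is a dict: "time": time; "q": joint angles; "qvel": joint speeds; "joint_torque": joint torques, N m; "tool_pos": TCP position; "orientation": TCP orientation; "ft_force": force on the tool from outside, world axes, zero at the start; "ft_torque": the same for the moment, N m; "opening": opening from 0.0 (shut) to 1.0 (fully open); "gripper_force": force on a finger pad.
Only numpy, scipy, OpenCV 4.12 (cv2) and the standard library are available. Lean on these libraries where they do the work, as an engineer would, in place of code of your own. Each camera call takes 0.05 s, during which the arm holds its last target. There are 200 camera calls.

TASK

Four storage pots stand open on the desk and their flat wooden lids lie in one pile beside them. Take the pile apart and close every pot with the lid that fits it, the cork plug down in the mouth and the wood lying level on the rim. Leave the pots upright where they stand, and do not disturb the deer and the little house behind.

Things in the scene. Friction and masses are not known exactly. Their poses are not given: they have to be found in the camera images.
- oblong_lid: oblong flat lid, lowest in the pile: dark wooden slab 68 mm (its x) by 92 mm (its y), 12 mm thick, on a tapering cork plug 8 mm deep (52.5 x 76.5 mm at the slab, 40.5 x 64.5 mm at its bottom). Fits the oblong dark metal box. Origin: centre of the plug's underside (slab from 8 to 20 mm above it); z up. Weighs 70 g. Grip across the 68 mm width.
- large_lid: largest round flat lid: dark wooden disc 65 mm across, 12 mm thick, on a cork plug 8 mm deep, 51 mm across at the disc, tapering to 39 mm at its bottom. Lies on the oblong lid, second from below in the pile; fits the candle glass. Origin: centre of the plug's underside (disc from 8 to 20 mm above it); z up. Under 50 g. Grip across the disc.
- middle_lid: middle-sized round flat lid: dark wooden disc 55 mm across, 12 mm thick, on a cork plug 8 mm deep, 38 mm across at the disc, tapering to 26 mm at its bottom. Lies on the largest round lid in the pile; fits the white beaker. Origin: centre of the plug's underside (disc from 8 to 20 mm above it); z up. Under 50 g. Grip across the disc.
- small_lid: smallest round flat lid: dark wooden disc 45 mm across, 12 mm thick, on a cork plug 8 mm deep, 31.4 mm across at the disc, tapering to 19.4 mm at its bottom. On top of the pile; fits the narrow glass jar. Origin: centre of the plug's underside (disc from 8 to 20 mm above it); z up. Under 50 g. Grip across the disc.
- candle_glass: low clear glass, half filled with white wax: 62 mm across outside, mouth 54 mm, 53 mm high. Origin: centre of its underside; z up. Stands loose, 0.2 to 0.35 kg. With its lid seated the lid's origin is 45 mm above this origin.
- beaker: white ceramic beaker, 52 mm across outside, mouth 43 mm, 68 mm high. Origin: centre of its underside; z up. Stands loose, 0.16 to 0.28 kg. With its lid seated the lid's origin is 60 mm above this origin.
- thread_jar: narrow clear glass jar with a spool of thread in it, 41 mm across outside, mouth 35 mm, 60 mm high. Origin: centre of its underside; z up. Stands loose, 0.13 to 0.25 kg. With its lid seated the lid's origin is 52 mm above this origin.
- clip_box: open oblong dark metal box with an eraser and a binder clip in it: 64 mm (its x) by 88 mm (its y) outside, 45 mm high, walls 4 mm. Origin: centre of its underside; z up. Stands loose, 0.24 to 0.45 kg. With its lid seated the lid's origin is 37 mm above this origin, its long side along the box's (either way round).
- deer: bystander: carved brown deer figure, 44 x 118 mm, 207 mm high, standing loose behind the work. Origin: centre of its underside. Leave alone.
- house: bystander: small white ceramic house, 55 x 78 mm, 134 mm high, standing loose behind the work. Origin: centre of its underside. Leave alone.
There are look-alikes about, which are no part of the job. Leave any purple look-alike of the beaker alone.

How it is judged:
At the end, for the whole second after the job is handed in: Each lid sits in its own pot (large: candle glass, middle: beaker, small: narrow jar, oblong: metal box), centred within 6 mm, within 3 mm of seated height, level within 0.08 rad, the oblong one square to its box within 0.12 rad; pots upright within 0.08 rad; all at rest (horizontal distance between large_lid and candle_glass below 0.006 m and z of large_lid in the frame of candle_glass between 0.042 and 0.048 m and angle between each of large_lid, candle_glass, middle_lid, beaker, small_lid, thread_jar, oblong_lid, clip_box's own z axis and vertical below 0.08 rad and linear speed of each of large_lid, candle_glass, middle_lid, beaker, small_lid, thread_jar, oblong_lid, clip_box below 0.02 m/s and horizontal distance between middle_lid and beaker below 0.006 m and z of middle_lid in the frame of beaker between 0.057 and 0.063 m and horizontal distance between small_lid and thread_jar below 0.006 m and z of small_lid in the frame of thread_jar between 0.049 and 0.055 m and horizontal distance between oblong_lid and clip_box below 0.006 m and z of oblong_lid in the frame of clip_box between 0.034 and 0.04 m and angle between the x axis of oblong_lid and the x axis of clip_box, either way round below 0.12 rad); the robot touches nothing.
It fails at once if the candle glass is tipped or shoved more than 40 mm from its place (angle between candle_glass's own z axis and vertical above 0.35 rad or distance of candle_glass from where it was at the start of the episode above 0.04 m).
It fails at once if the beaker is tipped or shoved more than 40 mm from its place (angle between beaker's own z axis and vertical above 0.35 rad or distance of beaker from where it was at the start of the episode above 0.04 m).
It fails at once if the thread jar is tipped or shoved more than 40 mm from its place (angle between thread_jar's own z axis and vertical above 0.35 rad or distance of thread_jar from where it was at the start of the episode above 0.04 m).
It fails at once if the clip box is tipped or shoved more than 40 mm from its place (angle between clip_box's own z axis and vertical above 0.35 rad or distance of clip_box from where it was at the start of the episode above 0.04 m).
It fails at once if the deer or the house is disturbed (moved more than 20 mm or tipped) (distance of any of deer, house from where it was at the start of the episode above 0.02 m or angle between any of deer, house's own z axis and vertical above 0.2 rad).
It also fails if it takes over 125 s, if anything falls off the work surface, if the arm or the gripper's body presses on something with over 40 N, if the wrist force passes 120 N, or if a joint passes its speed limit or range.

## Working session

There is one attempt and no reset: what is moved stays moved. The work goes in short steps, Python scripts to look and compute and a tool call to move; the robot and the scene stay as the last step left them, time stands still between calls to the robot, and variables do not carry over. Pictures are saved under pics/ and viewed, at most 17 in all, crops included, and the job is handed in when it is done.

Besides the shell and the picture viewer there is one more tool, called after ">>>" by a JSON object that holds its "name" and its "arguments", one argument or row to a line. move_arm: Moves the arm, as the interface text tells. Its arguments: {"type":"object","properties":{"rows":{"type":"array","items":{"type":"object","properties":{"dp":{"type":"array","items":{"type":"number"}},"rotation":{"type":"array","items":{"type":"number"}},"claw":{"type":"number"}}}},"force":{"type":"number"}},"required":["rows"]}

```bash
mkdir -p pics; ls
cat > h.py <<'E'
import numpy as np, cv2
from bench import r
def shot(n,f):
    c=r.read_camera(n); cv2.imwrite('pics/'+f+'.png',c['pixels']); np.save('pics/'+f+'.npy',c,allow_pickle=True); return c
E
python3 - <<'E'
from h import *
for n in('side','top'):
    c=shot(n,n+'0'); print({k:v for k,v in c.items() if k!='pixels'})
print(r.read_state())
E
```

```text
pics
{'fovy': 50.975924416753855, 'cx': 251.1122264096061, 'cy': 195.8328558320855, 'position': array([ 0.3909069 , -0.81723502,  0.53940937]), 'rotation': array([ 0.4975525 , -0.07237548, -0.10195994,  0.8583749 ])}
{'fovy': 44.55434185588244, 'cx': 250.60217880101473, 'cy': 194.86696658932115, 'position': array([ 0.54284919, -0.00815789,  1.20804187]), 'rotation': array([-0.01741308,  0.01344891,  0.71512711, -0.69864807])}
{'time': 0.1, 'q': array([ 1.05423201e+00,  2.59269520e-01,  1.53594832e+00, -2.21652626e-05,
        1.34799336e+00, -2.02806845e-01]), 'qvel': array([-0.00129285, -0.00171128, -0.00424148, -0.00182613,  0.00059972,
       -0.00083035]), 'joint_torque': array([ 2.47671313e-03, -4.46974254e+01, -2.91251153e+01, -2.11381066e-04,
        6.30589653e-03,  3.74880960e-05]), 'tool_pos': array([0.16950598, 0.52274479, 0.23056831]), 'orientation': array([ 1.56233558e-01,  9.87719809e-01, -7.61289523e-04, -2.74732770e-04]), 'ft_force': array([-0.22602864, -0.80122503,  0.2890846 ]), 'ft_torque': array([-0.01377773,  0.00119197,  0.01459644]), 'gripper_force': 0.0, 'opening': 0.997914849271316}
```

View pics/side0.png

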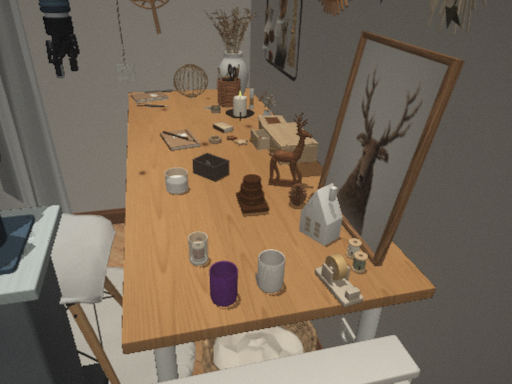

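View pics/top0.png

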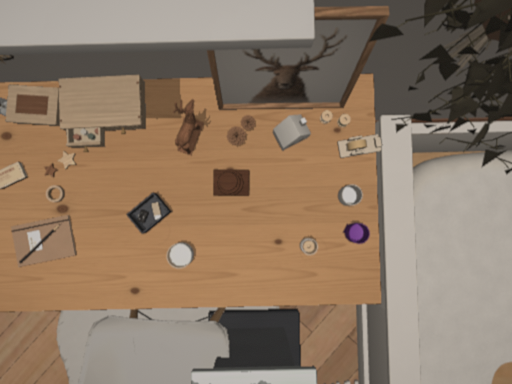

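The top view shows candle glass at (180,255), box (150,212), pile (232,182), jar (309,246), white beaker (349,196), purple look-alike (357,233). In the side view they are at (177,181), (211,167), (252,195), (198,250), (271,271) and (224,284) respectively. I'll enlarge both to confirm and measure.

Run:
```python
import cv2
t=cv2.imread('pics/top0.png');s=cv2.imread('pics/side0.png')
cv2.imwrite('pics/tc.png',cv2.resize(t[160:280,120:380],None,fx=3,fy=3,interpolation=2))
cv2.imwrite('pics/sc.png',cv2.resize(s[145:315,150:310],None,fx=3.5,fy=3.5,interpolation=2))
```

```text
(no output)
```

View pics/tc.png

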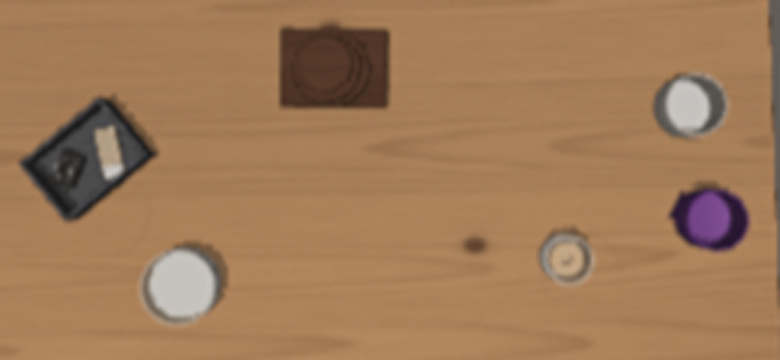

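View pics/sc.png

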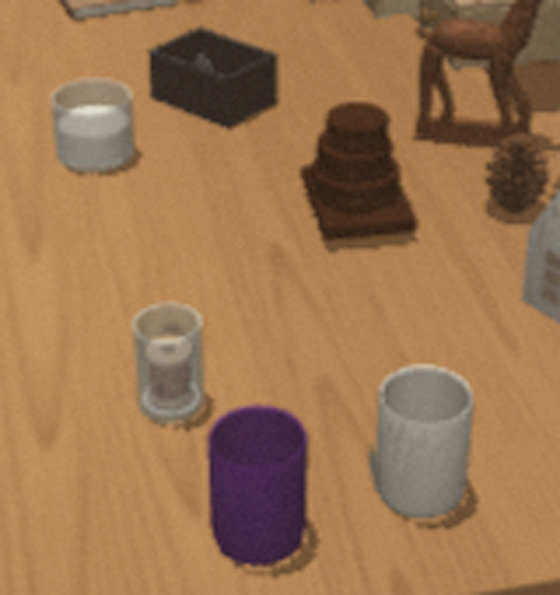

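The crops confirm it: the white beaker is at top (349,196) and side (271,271), and the purple one beside it at (357,233) is the look-alike, so I leave that alone. Next I measure rims and lids in both views.

```bash
cat >> h.py <<'E'
from scipy.spatial.transform import Rotation as R
def ray(c,u,v):
    h=c['pixels'].shape[0]; f=h/2/np.tan(np.radians(c['fovy'])/2)
    return np.array(c['position']),R.from_quat(c['rotation']).apply([(u-c['cx'])/f,-(v-c['cy'])/f,-1])
def onz(c,u,v,z):
    p,d=ray(c,u,v); return p+d*(z-p[2])/d[2]
def tri(a,ua,b,ub):
    p,d=ray(a,*ua);q,e=ray(b,*ub)
    s=np.linalg.lstsq(np.c_[d,-e],q-p,rcond=None)[0]; x=p+d*s[0];y=q+e*s[1]
    return (x+y)/2,np.linalg.norm(x-y)
def load(f): return np.load('pics/'+f+'.npy',allow_pickle=True).item()
E
python3 - <<'E'
from h import *
T=load('top0');S=load('side0')
k=6
def up(img,x0,y0,x1,y1): return cv2.resize(img[y0:y1,x0:x1],None,fx=k,fy=k,interpolation=cv2.INTER_CUBIC)
f=468.7
for n,(u,v),z,rad in[('candle',(180,255),.053,.031),('jar',(309,246),.060,.0205),('beaker',(349,196),.068,.026),('lid3',(232,182),.080,.0225),('lid2',(232,182),.060,.0275),('lid1',(232,182),.040,.0325)]:
    x0,y0=u-22,v-22; im=cv2.createCLAHE(3,(2,2)).apply(cv2.medianBlur(cv2.cvtColor(up(T['pixels'],x0,y0,u+22,v+22),6),5))
    pr=rad*f/(1.208-z)*k
    h=cv2.HoughCircles(im,cv2.HOUGH_GRADIENT,1,5,param1=80,param2=12,minRadius=int(pr-3),maxRadius=int(pr+4))
    if h is None: print(n,None);continue
    for c in h[0][:3]:
        U,V=(c[0]+.5)/k-.5+x0,(c[1]+.5)/k-.5+y0
        print(n,round(U,1),round(V,1),round(c[2]/k,1),'exp',round(pr/k,1),onz(T,U,V,z).round(4))
# pile & box
g=T['pixels'].astype(int)
for n,(x0,y0,x1,y1),z in[('pile',(205,160,260,205),.02),('box',(120,185,180,240),.045)]:
    m=up(T['pixels'],x0,y0,x1,y1); m=(m.max(2)<(105 if n=='pile' else 100)).astype(np.uint8)
    cs=max(cv2.findContours(m,0,2)[0],key=cv2.contourArea); rr=cv2.minAreaRect(cs)
    P=[onz(T,(a+.5)/k-.5+x0,(b+.5)/k-.5+y0,z)[:2] for a,b in cv2.boxPoints(rr)]
    print(n,np.mean(P,0).round(4),np.round(P,4).tolist(),[round(float(np.linalg.norm(P[i]-P[i-1])),4) for i in range(2)])
# side pile silhouette rows
x0,y0=230,170
p=up(S['pixels'],x0,y0,280,220); m=(p[...,2]<100).astype(np.uint8)
for y in range(0,300,10):
    xs=np.where(m[y])[0]
    if len(xs): print(round((y+.5)/k-.5+y0,1),round(xs[0]/k+x0,1),round(xs[-1]/k+x0,1),end=' | ')
b=[up(T['pixels'],212,165,254,200),up(S['pixels'],232,170,274,216)]
b=[cv2.resize(q,(400,350)) for q in b]; cv2.imwrite('pics/pile.png',cv2.convertScaleAbs(np.hstack(b),alpha=2.2))
E
```

```text
candle 179.2 255.0 12.2 exp 12.6 [0.4497 0.1765 0.053 ]
candle 179.8 255.7 12.9 exp 12.6 [0.4481 0.1749 0.053 ]
candle 178.2 255.2 13.1 exp 12.6 [0.4494 0.179  0.053 ]
jar 308.8 245.8 7.9 exp 8.4 [ 0.4654 -0.1414  0.06  ]
jar 308.2 243.0 8.5 exp 8.4 [ 0.4723 -0.14    0.06  ]
jar 307.8 245.5 8.9 exp 8.4 [ 0.4662 -0.139   0.06  ]
beaker 351.7 194.5 10.3 exp 10.7 [ 0.5878 -0.2481  0.068 ]
beaker 346.0 196.2 10.3 exp 10.7 [ 0.5841 -0.2342  0.068 ]
beaker 345.8 195.3 10.3 exp 10.7 [ 0.5862 -0.2338  0.068 ]
lid3 None
lid2 None
lid1 None
pile [0.6296 0.0467] [[0.6653, 0.0918], [0.6631, 0.0002], [0.5939, 0.0018], [0.5961, 0.0931]] [0.0692, 0.0916]
box [0.556 0.251] [[0.5534, 0.3092], [0.6119, 0.2352], [0.5585, 0.1928], [0.5002, 0.2668]] [0.068, 0.0944]
169.6 270.2 277.8 | 171.2 270.2 278.3 | 172.9 270.2 278.7 | 174.6 249.0 278.8 | 176.2 244.7 279.2 | 177.9 244.0 279.2 | 179.6 243.3 279.8 | 181.2 243.3 279.8 | 182.9 242.2 279.8 | 184.6 241.2 279.8 | 186.2 240.8 261.8 | 187.9 240.7 261.5 | 189.6 240.5 261.8 | 191.2 239.5 263.0 | 192.9 236.5 263.5 | 194.6 236.2 263.8 | 196.2 237.0 263.8 | 197.9 237.2 264.3 | 199.6 237.8 264.8 | 201.2 238.3 265.7 | 202.9 238.8 266.7 | 204.6 239.7 267.2 | 206.2 240.0 268.0 | 207.9 241.0 268.7 | 209.6 241.2 268.7 | 211.2 242.0 267.2 | 212.9 242.5 254.2 |
```

View pics/pile.png

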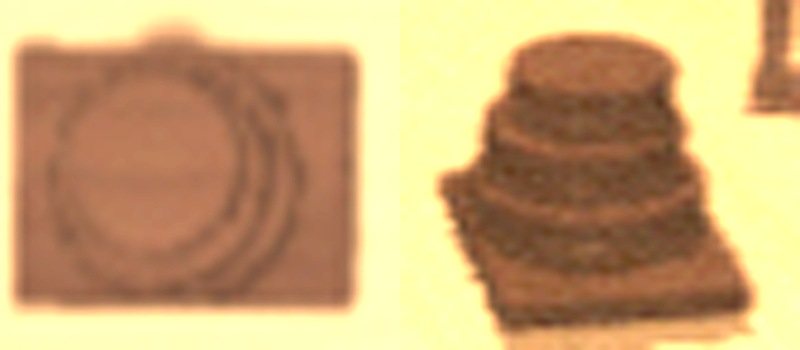

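Pile crop: small disc's top sits at top-view px (227.8,180.5) and side px (251.7,178.2); the lower discs are offset a few mm to the right in the top view. I triangulate to get the heights.

Run:
```python
from h import *
T=load('top0');S=load('side0')
tc=lambda X,Y:(120+X/3-.33,160+Y/3-.33)
sc=lambda X,Y:(150+X/3.5-.36,145+Y/3.5-.36)
for n,a,b,z in[('small',(227.8,180.5),(251.7,178.2),.08),('candle',tc(181,285),sc(93,99),.053),('jar',tc(566,258),sc(168,323),.06),
 ('beaker',tc(694,105),sc(425,394),.068),('box',tc(87.5,158.5),sc(214,68),.045)]:
    p,e=tri(T,a,S,b); print(n,p.round(4),round(e,4),'top@z',onz(T,*a,z)[:2].round(4),'side@z',onz(S,*b,z)[:2].round(4))
for n,X,z in[('mid',165,.06),('large',179,.04)]: print(n,onz(T,212+X/9.524-.5,165+ (168 if n=='mid' else 172)/10-.5,z).round(4))
c=[onz(T,*tc(*q),.045)[:2] for q in[(103,98),(20,162),(71,221),(156,153)]]
for i in range(4): d=c[i]-c[i-1]; print(np.linalg.norm(d).round(4),np.degrees(np.arctan2(d[1],d[0])).round(1))
st=r.read_state();print(R.from_quat(st['orientation']).as_matrix().round(3))
```

```text
small [0.6267 0.0523 0.0781] 0.0033 top@z [0.6282 0.0518] side@z [0.6241 0.0488]
candle [0.4486 0.175  0.0509] 0.0035 top@z [0.4505 0.1744] side@z [0.4466 0.1712]
jar [ 0.4639 -0.1403  0.057 ] 0.0035 top@z [ 0.4658 -0.1402] side@z [ 0.4617 -0.1442]
beaker [ 0.5869 -0.2468  0.0656] 0.0013 top@z [ 0.5875 -0.2464] side@z [ 0.5853 -0.2496]
box [0.5547 0.2549 0.0306] 0.0025 top@z [0.5558 0.2514] side@z [0.5489 0.2247]
mid [0.6277 0.0504 0.06  ]
large [0.628  0.0478 0.04  ]
0.0636 42.9
0.0865 126.5
0.0648 -140.0
0.0896 -52.5
[[-0.951  0.309 -0.001]
 [ 0.309  0.951 -0.001]
 [ 0.    -0.002 -1.   ]]
```

>>> {"name": "move_arm", "arguments": {
  "force": 30,
  "rows": [
    {"dp":[2.5,-2.6,0],"rotation":[0,0,0.04],"claw":0.75},
    {"dp":[2.9,-3.0,0],"rotation":[0,0,0.04],"claw":0.75},
    {"dp":[2.9,-3.0,0],"rotation":[0,0,0.04],"claw":0.75},
    {"dp":[2.9,-3.0,0],"rotation":[0,0,0.04],"claw":0.75},
    {"dp":[2.9,-3.0,0],"rotation":[0,0,0.04],"claw":0.75},
    {"dp":[2.9,-3.0,0],"rotation":[0,0,0.04],"claw":0.75},
    {"dp":[2.9,-3.0,0],"rotation":[0,0,0.04],"claw":0.75},
    {"dp":[2.9,-3.0,0],"rotation":[0,0,0.034],"claw":0.75}
  ]
}}

```text
time: 0.9
tool_pos: [0.3985, 0.2857, 0.2311]
orientation: [-0.001, 1.0, -0.0, -0.0]
ft_force: [0.7, 0.7, -0.2]
opening: 0.75
gripper_force: 0.0
```

>>> {"name": "move_arm", "arguments": {
  "rows": [
    {"dp":[2.9,-3.0,0],"rotation":[0,0,0],"claw":0.75},
    {"dp":[2.9,-3.0,0],"rotation":[0,0,0],"claw":0.75},
    {"dp":[2.9,-3.0,0],"rotation":[0,0,0],"claw":0.75},
    {"dp":[2.9,-3.0,0],"rotation":[0,0,0],"claw":0.75},
    {"dp":[2.9,-3.0,-2],"rotation":[0,0,0],"claw":0.75},
    {"dp":[2.9,-3.0,-3],"rotation":[0,0,0],"claw":0.75},
    {"dp":[2.9,-3.0,-3],"rotation":[0,0,0],"claw":0.75},
    {"dp":[2.6,-2.5,-2],"rotation":[0,0,0],"claw":0.75}
  ]
}}

```text
time: 1.7
tool_pos: [0.6251, 0.052, 0.1302]
orientation: [0.0, 1.0, 0.0, -0.002]
ft_force: [0.4, 0.9, 0.7]
opening: 0.748
gripper_force: 0.0
```

Run:
```python
from h import *
T=shot('top','top1');S=shot('side','side1');print(r.read_state()['tool_pos'])
a=cv2.resize(T['pixels'][120:260,140:300],(460,400));b=cv2.resize(S['pixels'][100:230,190:320],(340,400));cv2.imwrite('pics/v1.png',np.hstack([a[:,:],b]))
```

```text
[0.62568703 0.05000143 0.12816237]
```

View pics/v1.png

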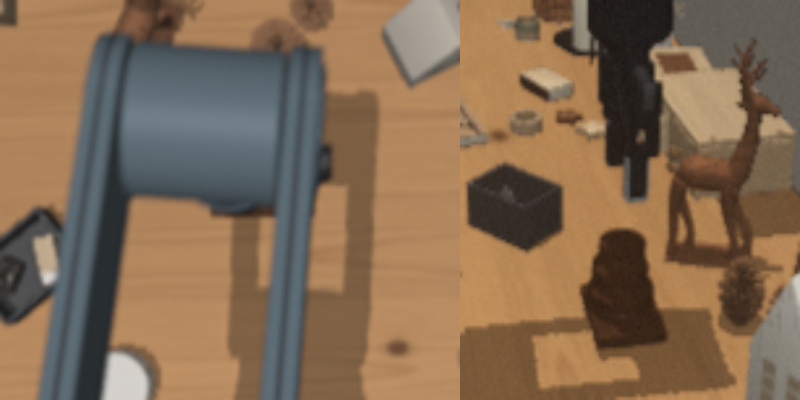

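The picture shows the arm link hiding the pile from above, while the side view shows the near fingertip bottom at about px (257,165), above the pile at (251,178). I check the reprojection of that tip.

```bash
cat >> h.py <<'E'
def proj(c,p):
    h=c['pixels'].shape[0]; f=h/2/np.tan(np.radians(c['fovy'])/2)
    q=R.from_quat(c['rotation']).inv().apply(np.array(p)-c['position']); return (c['cx']+f*q[0]/-q[2], c['cy']-f*q[1]/-q[2])
E
python3 - <<'E'
from h import *
S=load('side1')
for d in(2,5,9): print(proj(S,[.6257,.05-.034,.128+d/1000]))
print(proj(S,[.6267,.0523,.08]), proj(S,[.555,.252,.045]))
E
```

```text
(np.float64(256.284136851526), np.float64(165.54697613525863))
(np.float64(256.3210664616716), np.float64(164.3985930335592))
(np.float64(256.3704850611316), np.float64(162.86184557519493))
(np.float64(252.35700774377656), np.float64(177.48231015442042)) (np.float64(211.32510599944808), np.float64(159.99722435657776))
```

>>> {"name": "move_arm", "arguments": {
  "rows": [
    {"dp":[0.1,0.2,-2.5],"rotation":[0,0,0],"claw":0.75},
    {"dp":[0,0,-2.5],"rotation":[0,0,0],"claw":0.75},
    {"dp":[0,0,-1.2],"rotation":[0,0,0],"claw":0.75},
    {"dp":[0,0,-0.5],"rotation":[0,0,0],"claw":0.7},
    {"dp":[0,0,0],"rotation":[0,0,0],"claw":0.65},
    {"dp":[0,0,0],"rotation":[0,0,0],"claw":0.4},
    {"dp":[0,0,0],"rotation":[0,0,0],"claw":0.3},
    {"dp":[0,0,0],"rotation":[0,0,0],"claw":0.3}
  ]
}}

```text
time: 2.6
tool_pos: [0.6272, 0.0558, 0.0675]
orientation: [-0.0, 1.0, -0.0, 0.001]
ft_force: [-0.4, 0.5, 3.3]
opening: 0.505
gripper_force: 30.8
```

>>> {"name": "move_arm", "arguments": {
  "rows": [
    {"dp":[0,0,2],"rotation":[0,0,0],"claw":0.3},
    {"dp":[0,0,3],"rotation":[0,0,0],"claw":0.3},
    {"dp":[-1.5,-2,2],"rotation":[0,0,0],"claw":0.3},
    {"dp":[-3,-3.6,0],"rotation":[0,0,0],"claw":0.3},
    {"dp":[-3,-3.6,0],"rotation":[0,0,0],"claw":0.3},
    {"dp":[-3,-3.6,0],"rotation":[0,0,0],"claw":0.3},
    {"dp":[-3,-3.6,0],"rotation":[0,0,0],"claw":0.3},
    {"dp":[-2.8,-3.0,0],"rotation":[0,0,0],"claw":0.3}
  ]
}}

```text
time: 3.4
tool_pos: [0.4619, -0.1397, 0.1365]
orientation: [-0.0, 1.0, -0.0, 0.0]
ft_force: [1.6, -1.2, 0.7]
opening: 0.51
gripper_force: 30.7
```

Run:
```python
from h import *
S=shot('side','side2')
for i in range(4): print(r.read_state()['tool_pos'],r.read_state()['opening']);r.read_camera('side')
T=shot('top','top2')
a=cv2.resize(T['pixels'][160:300,240:400],(400,350));b=cv2.resize(S['pixels'][170:300,150:280],(400,400),interpolation=2);cv2.imwrite('pics/v2.png',np.hstack([cv2.copyMakeBorder(a,0,50,0,0,0),b]))
```

```text
[ 0.45822922 -0.14295198  0.1361041 ] 0.5058693774994605
[ 0.4603652  -0.14115909  0.13629513] 0.5051293527779319
[ 0.46205879 -0.13984311  0.13648279] 0.5051295522327856
[ 0.46311364 -0.13895674  0.13650818] 0.5076025566738405
```

View pics/v2.png

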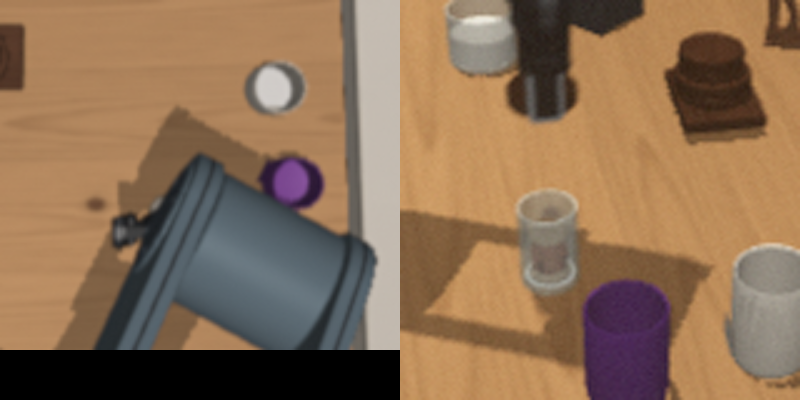

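Run:
```python
from h import *
S=load('side2')
print('lid',onz(S,196.1,201.4,.146),'jar',onz(S,198.1,237.3,.06))
print(proj(S,[.458,-.143,.146]),proj(S,[.464,-.1403,.06]),r.read_state()['tool_pos'])
```

```text
lid [ 0.46191575 -0.14823274  0.146     ] jar [ 0.46246337 -0.14567537  0.06      ]
(np.float64(193.70777025001155), np.float64(200.2689040499637)) (np.float64(198.49214231332752), np.float64(235.70185024309518)) [ 0.46399644 -0.13784206  0.13630419]
```

>>> {"name": "move_arm", "arguments": {
  "rows": [
    {"dp":[-0.2,-0.1,-2.5],"rotation":[0,0,0],"claw":0.3},
    {"dp":[0,0,-2.2],"rotation":[0,0,0],"claw":0.3},
    {"dp":[0,0,-1.2],"rotation":[0,0,0],"claw":0.3},
    {"dp":[0,0,-0.6],"rotation":[0,0,0],"claw":0.3},
    {"dp":[0,0,-0.4],"rotation":[0,0,0],"claw":0.3},
    {"dp":[0,0,-0.4],"rotation":[0,0,0],"claw":0.3},
    {"dp":[0,0,-0.2],"rotation":[0,0,0],"claw":0.3},
    {"dp":[0,0,0],"rotation":[0,0,0],"claw":0.3}
  ]
}}

```text
time: 4.5
tool_pos: [0.4616, -0.1395, 0.0613]
orientation: [-0.0, 1.0, -0.0, 0.0]
ft_force: [-0.4, -0.7, -0.8]
opening: 0.506
gripper_force: 30.7
```

Run:
```python
from h import *
S=shot('side','side3');s=r.read_state();print(s['tool_pos'],s['ft_force'])
b=cv2.resize(S['pixels'][170:300,150:280],(600,600),interpolation=2);cv2.imwrite('pics/v3.png',b)
```

```text
[ 0.46153322 -0.13953599  0.06133396] [ 0.15482464 -0.39720768 -0.23537494]
```

View pics/v3.png

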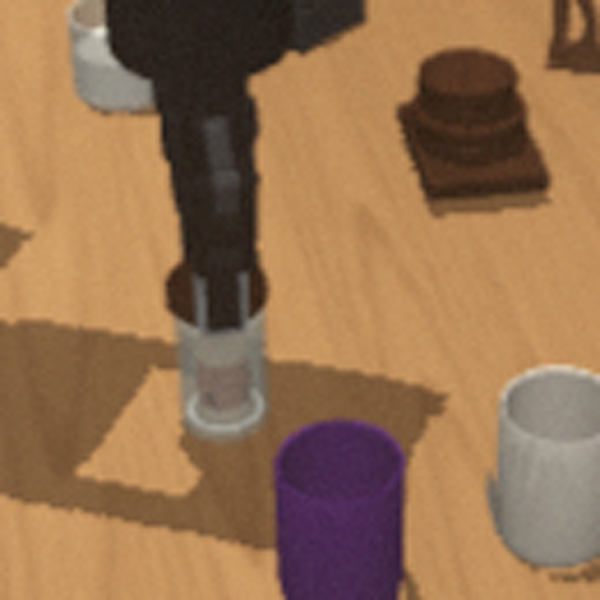

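The lid (crop centre x≈216) sits about 2.5 mm left of the jar (223), with no contact force so far. I shift +2 mm in x, lower and release.

>>> {"name": "move_arm", "arguments": {
  "rows": [
    {"dp":[0.2,0,-0.1],"rotation":[0,0,0],"claw":0.3},
    {"dp":[0,0,-0.3],"rotation":[0,0,0],"claw":0.3},
    {"dp":[0,0,-0.1],"rotation":[0,0,0],"claw":0.3},
    {"dp":[0,0,0],"rotation":[0,0,0],"claw":0.3},
    {"dp":[0,0,0],"rotation":[0,0,0],"claw":0.6},
    {"dp":[0,0,0],"rotation":[0,0,0],"claw":0.7},
    {"dp":[0,0,0.5],"rotation":[0,0,0],"claw":0.75},
    {"dp":[0,0,2.5],"rotation":[0,0,0],"claw":0.8}
  ]
}}

```text
time: 5.35
tool_pos: [0.4611, -0.138, 0.0839]
orientation: [-0.0, 1.0, 0.002, -0.003]
ft_force: [0.2, 0.6, 0.4]
opening: 0.801
gripper_force: 0.0
```

>>> {"name": "move_arm", "arguments": {
  "rows": [
    {"dp":[0,0,3],"rotation":[0,0,0],"claw":0.8},
    {"dp":[2,2.4,1],"rotation":[0,0,0],"claw":0.8},
    {"dp":[3,3.6,0],"rotation":[0,0,0],"claw":0.8},
    {"dp":[3,3.6,0],"rotation":[0,0,0],"claw":0.8},
    {"dp":[3,3.6,0],"rotation":[0,0,0],"claw":0.8},
    {"dp":[3,3.6,0],"rotation":[0,0,0],"claw":0.8},
    {"dp":[2.3,2.4,0],"rotation":[0,0,0],"claw":0.8},
    {"dp":[0,0,-3],"rotation":[0,0,0],"claw":0.8}
  ]
}}

```text
time: 6.15
tool_pos: [0.632, 0.0563, 0.0994]
orientation: [-0.002, 1.0, 0.0, 0.005]
ft_force: [1.6, 0.1, -0.7]
opening: 0.799
gripper_force: 0.0
```

Run:
```python
from h import *
S=shot('side','side4');T=shot('top','top4');s=r.read_state();print(s['tool_pos'],s['ft_force'])
a=cv2.resize(T['pixels'][160:280,240:380],(400,340));b=cv2.resize(S['pixels'][160:290,150:280],(400,400),interpolation=2);cv2.imwrite('pics/v4.png',np.hstack([cv2.copyMakeBorder(a,0,60,0,0,0),b]))
```

```text
[0.62350328 0.05420434 0.09179872] [-0.70523136 -0.04372774 -0.42854897]
```

View pics/v4.png

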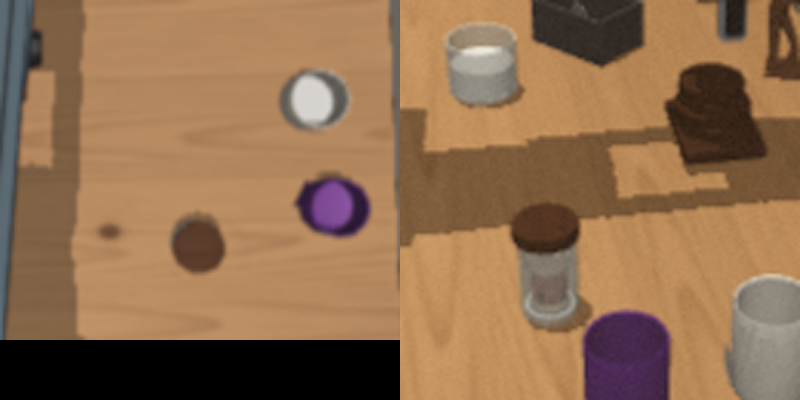

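The small lid sits flat on the jar at top-crop px (198,245) and side-crop px (546,225). Next is the middle lid.

>>> {"name": "move_arm", "arguments": {
  "rows": [
    {"dp":[0,-0.1,-2.5],"rotation":[0,0,0],"claw":0.8},
    {"dp":[0,0,-2],"rotation":[0,0,0],"claw":0.8},
    {"dp":[0,0,-1.0],"rotation":[0,0,0],"claw":0.8},
    {"dp":[0,0,-0.2],"rotation":[0,0,0],"claw":0.75},
    {"dp":[0,0,0],"rotation":[0,0,0],"claw":0.7},
    {"dp":[0,0,0],"rotation":[0,0,0],"claw":0.5},
    {"dp":[0,0,0],"rotation":[0,0,0],"claw":0.4},
    {"dp":[0,0,0],"rotation":[0,0,0],"claw":0.4}
  ]
}}

```text
time: 7.05
tool_pos: [0.6271, 0.0516, 0.0403]
orientation: [-0.0, 1.0, -0.0, 0.001]
ft_force: [-0.9, -0.6, 5.5]
opening: 0.625
gripper_force: 31.9
```

>>> {"name": "move_arm", "arguments": {
  "rows": [
    {"dp":[0,0,2],"rotation":[0,0,0],"claw":0.4},
    {"dp":[0,0,3.5],"rotation":[0,0,0],"claw":0.4},
    {"dp":[-2,-2,3.0],"rotation":[0,0,0],"claw":0.4},
    {"dp":[-2,-4.5,0],"rotation":[0,0,0],"claw":0.4},
    {"dp":[0,-4.8,0],"rotation":[0,0,0],"claw":0.4},
    {"dp":[0,-4.8,0],"rotation":[0,0,0],"claw":0.4},
    {"dp":[0,-4.8,0],"rotation":[0,0,0],"claw":0.4},
    {"dp":[0,-4.5,0],"rotation":[0,0,0],"claw":0.4}
  ]
}}

```text
time: 7.85
tool_pos: [0.5859, -0.2042, 0.1243]
orientation: [-0.0, 1.0, -0.0, 0.0]
ft_force: [1.4, 0.2, 0.1]
opening: 0.625
gripper_force: 31.8
```

>>> {"name": "move_arm", "arguments": {
  "rows": [
    {"dp":[0,-4.4,0],"rotation":[0,0,0],"claw":0.4},
    {"dp":[0,0,-1.5],"rotation":[0,0,0],"claw":0.4},
    {"dp":[0,0,-1.5],"rotation":[0,0,0],"claw":0.4},
    {"dp":[0,0,-1],"rotation":[0,0,0],"claw":0.4},
    {"dp":[0,0,-0.5],"rotation":[0,0,0],"claw":0.4},
    {"dp":[0,0,0],"rotation":[0,0,0],"claw":0.4},
    {"dp":[0,0,0],"rotation":[0,0,0],"claw":0.4},
    {"dp":[0,0,0],"rotation":[0,0,0],"claw":0.4}
  ]
}}

```text
time: 8.65
tool_pos: [0.5868, -0.2461, 0.0798]
orientation: [-0.0, 1.0, -0.0, 0.001]
ft_force: [-0.3, -0.1, -0.2]
opening: 0.621
gripper_force: 31.8
```

Run:
```python
from h import *
S=shot('side','side5');s=r.read_state();print(s['tool_pos'],s['ft_force'])
cv2.imwrite('pics/v5.png',cv2.resize(S['pixels'][190:310,220:340],(600,600),interpolation=2))
```

```text
[ 0.58674213 -0.24622025  0.07980196] [ 0.08576739  0.1611545  -0.78787292]
```

View pics/v5.png

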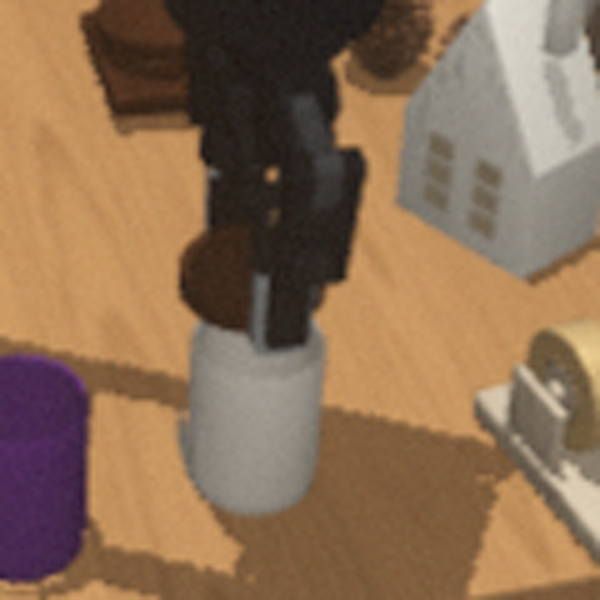

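Lid spans crop x 181–323 and the beaker rim 190–325, so it is about 1.5 mm left. I correct, lower and release.

>>> {"name": "move_arm", "arguments": {
  "rows": [
    {"dp":[0.15,0,-0.8],"rotation":[0,0,0],"claw":0.4},
    {"dp":[0,0,-0.6],"rotation":[0,0,0],"claw":0.4},
    {"dp":[0,0,-0.4],"rotation":[0,0,0],"claw":0.4},
    {"dp":[0,0,-0.2],"rotation":[0,0,0],"claw":0.4},
    {"dp":[0,0,0],"rotation":[0,0,0],"claw":0.4},
    {"dp":[0,0,0],"rotation":[0,0,0],"claw":0.7},
    {"dp":[0,0,0],"rotation":[0,0,0],"claw":0.8},
    {"dp":[0,0,0.5],"rotation":[0,0,0],"claw":0.9}
  ]
}}

```text
time: 9.5
tool_pos: [0.5869, -0.2458, 0.063]
orientation: [-0.0, 1.0, 0.001, -0.001]
ft_force: [0.9, 0.7, 0.0]
opening: 0.896
gripper_force: 0.0
```

>>> {"name": "move_arm", "arguments": {
  "rows": [
    {"dp":[0,0,3],"rotation":[0,0,0],"claw":0.9},
    {"dp":[0,2,3],"rotation":[0,0,0],"claw":0.9},
    {"dp":[0,4.8,0],"rotation":[0,0,0],"claw":0.9},
    {"dp":[0,4.8,0],"rotation":[0,0,0],"claw":0.9},
    {"dp":[0,4.8,0],"rotation":[0,0,0],"claw":0.9},
    {"dp":[0,4.8,0],"rotation":[0,0,0],"claw":0.9},
    {"dp":[2,4.5,-1],"rotation":[0,0,0],"claw":0.9},
    {"dp":[1.9,3.8,-2],"rotation":[0,0,0],"claw":0.9}
  ]
}}

```text
time: 10.3
tool_pos: [0.6278, 0.0511, 0.0955]
orientation: [-0.0, 1.0, -0.0, 0.002]
ft_force: [1.2, -0.6, 0.9]
opening: 0.902
gripper_force: 0.0
```

Run:
```python
from h import *
T=shot('top','top6');S=shot('side','side6');s=r.read_state();print(s['tool_pos'],s['ft_force'])
a=S['pixels'][160:300,190:310]
cv2.imwrite('pics/v6.png',cv2.convertScaleAbs(cv2.resize(a,(510,595),interpolation=2),alpha=1.5))
```

```text
[0.62599213 0.05398647 0.0909214 ] [-1.12445972 -0.18642015 -0.71700495]
```

View pics/v6.png

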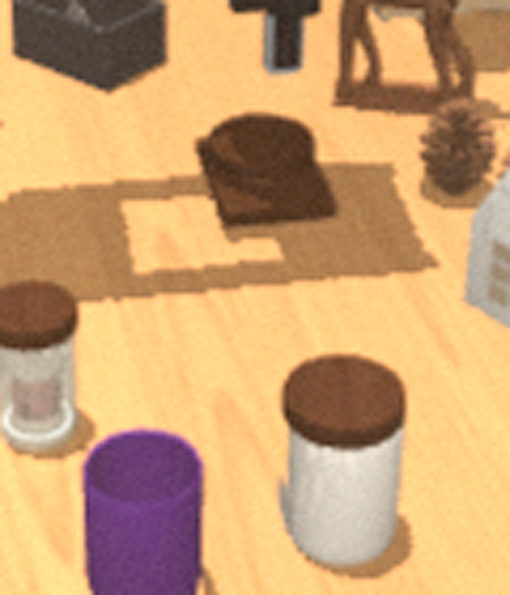

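Middle lid sits level on the beaker at crop (343,400). Next is the large lid.

>>> {"name": "move_arm", "arguments": {
  "rows": [
    {"dp":[-0.1,0,-3],"rotation":[0,0,0],"claw":0.95},
    {"dp":[0,0,-2.5],"rotation":[0,0,0],"claw":0.95},
    {"dp":[0,0,-1.5],"rotation":[0,0,0],"claw":0.95},
    {"dp":[0,0,-0.6],"rotation":[0,0,0],"claw":0.9},
    {"dp":[0,0,0],"rotation":[0,0,0],"claw":0.85},
    {"dp":[0,0,0],"rotation":[0,0,0],"claw":0.6},
    {"dp":[0,0,0],"rotation":[0,0,0],"claw":0.5},
    {"dp":[0,0,0],"rotation":[0,0,0],"claw":0.5}
  ]
}}

```text
time: 11.2
tool_pos: [0.6263, 0.0484, 0.0191]
orientation: [-0.0, 1.0, -0.0, 0.001]
ft_force: [1.2, -0.2, 0.4]
opening: 0.745
gripper_force: 33.1
```

>>> {"name": "move_arm", "arguments": {
  "rows": [
    {"dp":[0,0,2.5],"rotation":[0,0,0],"claw":0.5},
    {"dp":[0,0,3.0],"rotation":[0,0,0],"claw":0.5},
    {"dp":[-2.8,2,1.5],"rotation":[0,0,0],"claw":0.5},
    {"dp":[-3.5,2.5,0],"rotation":[0,0,0],"claw":0.5},
    {"dp":[-3.5,2.5,0],"rotation":[0,0,0],"claw":0.5},
    {"dp":[-3.5,2.5,0],"rotation":[0,0,0],"claw":0.5},
    {"dp":[-3.0,2.2,0],"rotation":[0,0,0],"claw":0.5},
    {"dp":[-1.5,1,0],"rotation":[0,0,0],"claw":0.5}
  ]
}}

```text
time: 12.0
tool_pos: [0.4448, 0.177, 0.0884]
orientation: [-0.001, 1.0, 0.0, -0.0]
ft_force: [-0.6, -0.1, -0.9]
opening: 0.742
gripper_force: 33.4
```

>>> {"name": "move_arm", "arguments": {
  "rows": [
    {"dp":[0,0,0],"rotation":[0,0,0],"claw":0.5},
    {"dp":[0,0,-1],"rotation":[0,0,0],"claw":0.5},
    {"dp":[0,0,-1],"rotation":[0,0,0],"claw":0.5},
    {"dp":[0,0,-0.5],"rotation":[0,0,0],"claw":0.5},
    {"dp":[0,0,0],"rotation":[0,0,0],"claw":0.5},
    {"dp":[0,0,0],"rotation":[0,0,0],"claw":0.5},
    {"dp":[0,0,0],"rotation":[0,0,0],"claw":0.5},
    {"dp":[0,0,0],"rotation":[0,0,0],"claw":0.5}
  ]
}}

```text
time: 12.8
tool_pos: [0.4479, 0.1755, 0.0632]
orientation: [-0.0, 1.0, 0.0, 0.0]
ft_force: [-0.6, 0.6, 0.1]
opening: 0.741
gripper_force: 33.4
```

Run:
```python
from h import *
T=shot('top','top7');S=shot('side','side7');s=r.read_state();print(s['tool_pos'],s['ft_force'])
a=cv2.resize(S['pixels'][120:220,140:240],(400,400),interpolation=2)
b=cv2.resize(T['pixels'][170:270,180:280],(400,400),interpolation=2)
cv2.imwrite('pics/v7.png',cv2.convertScaleAbs(np.hstack([a,b]),alpha=1.5))
```

```text
[0.44778684 0.17556821 0.06324058] [ 0.71746417  0.41853044 -0.98568035]
```

View pics/v7.png

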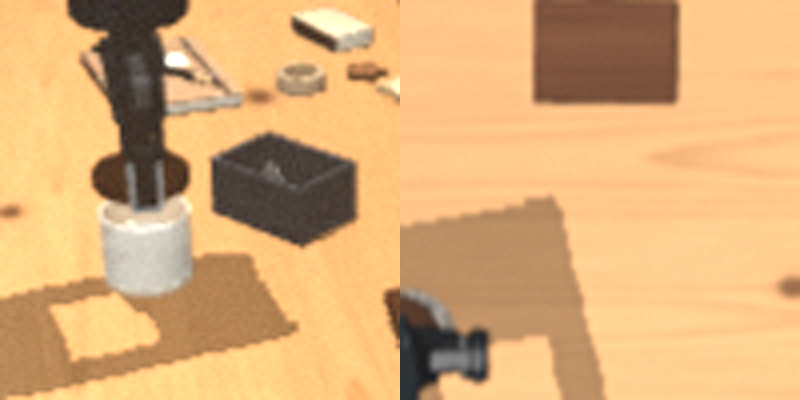

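Lid centre is at crop x 141 against the rim's 145, so it is about 2 mm left. The box rim corners (213,158), (270,132), (357,165) and (302,190) match the predicted box centre (.555,.252). I correct the lid by +2 mm and place it.

>>> {"name": "move_arm", "arguments": {
  "rows": [
    {"dp":[0.2,0,-0.8],"rotation":[0,0,0],"claw":0.5},
    {"dp":[0,0,-0.6],"rotation":[0,0,0],"claw":0.5},
    {"dp":[0,0,-0.4],"rotation":[0,0,0],"claw":0.5},
    {"dp":[0,0,-0.2],"rotation":[0,0,0],"claw":0.5},
    {"dp":[0,0,0],"rotation":[0,0,0],"claw":0.5},
    {"dp":[0,0,0],"rotation":[0,0,0],"claw":0.8},
    {"dp":[0,0,0],"rotation":[0,0,0],"claw":0.95},
    {"dp":[0,0,0.5],"rotation":[0,0,0],"claw":1}
  ]
}}

```text
time: 13.7
tool_pos: [0.4489, 0.1754, 0.0474]
orientation: [-0.0, 1.0, -0.0, -0.001]
ft_force: [0.2, 0.3, 0.4]
opening: 1.001
gripper_force: 0.0
```

Run:
```python
from h import *
T=load('top7');k=6;x0,y0=205,160
m=cv2.resize(T['pixels'][y0:205,x0:260],None,fx=k,fy=k,interpolation=2); m=(m.max(2)<105).astype(np.uint8)
cs=max(cv2.findContours(m,0,2)[0],key=cv2.contourArea); rr=cv2.minAreaRect(cs);print(rr)
P=np.array([onz(T,(a+.5)/k-.5+x0,(b+.5)/k-.5+y0,.02)[:2] for a,b in cv2.boxPoints(rr)])
print(P.mean(0),P.round(4).tolist())
```

```text
((159.0, 133.0), (160.0, 214.0), 90.0)
[0.629373   0.04672503] [[0.6644, 0.0914], [0.6622, 0.0006], [0.5944, 0.0022], [0.5965, 0.0927]]
```

>>> {"name": "move_arm", "arguments": {
  "rows": [
    {"dp":[0,0,3],"rotation":[0,0,0],"claw":1},
    {"dp":[0,0,3],"rotation":[0,0,0],"claw":1},
    {"dp":[2.3,-1.6,0],"rotation":[0,0,-0.145],"claw":1},
    {"dp":[2.3,-1.6,0],"rotation":[0,0,-0.145],"claw":1},
    {"dp":[2.3,-1.6,0],"rotation":[0,0,-0.145],"claw":1},
    {"dp":[2.3,-1.6,0],"rotation":[0,0,-0.145],"claw":1},
    {"dp":[2.3,-1.6,0],"rotation":[0,0,-0.145],"claw":1},
    {"dp":[2.3,-1.6,0],"rotation":[0,0,-0.145],"claw":1}
  ]
}}

```text
time: 14.5
tool_pos: [0.5884, 0.0788, 0.108]
orientation: [0.424, 0.906, -0.0, -0.0]
ft_force: [-0.7, 0.2, -0.9]
opening: 0.998
gripper_force: 0.0
```

>>> {"name": "move_arm", "arguments": {
  "rows": [
    {"dp":[2.0,-1.6,0],"rotation":[0,0,-0.145],"claw":1},
    {"dp":[2.0,-1.6,0],"rotation":[0,0,-0.145],"claw":1},
    {"dp":[0,0,0],"rotation":[0,0,-0.145],"claw":1},
    {"dp":[0,0,0],"rotation":[0,0,-0.145],"claw":1},
    {"dp":[0,0,0],"rotation":[0,0,-0.145],"claw":1},
    {"dp":[0,0,-2],"rotation":[0,0,0],"claw":1},
    {"dp":[0,0,-2],"rotation":[0,0,0],"claw":1},
    {"dp":[0,0,0],"rotation":[0,0,0],"claw":1}
  ]
}}

```text
time: 15.3
tool_pos: [0.6252, 0.0477, 0.0651]
orientation: [0.716, 0.699, -0.002, -0.002]
ft_force: [-0.8, -0.6, -0.7]
opening: 1.005
gripper_force: 0.0
```

Run:
```python
from h import *
T=shot('top','top8');S=shot('side','side8');s=r.read_state();print(s['tool_pos'],R.from_quat(s['orientation']).as_matrix().round(3)[:,1])
a=cv2.resize(S['pixels'][130:230,150:300],(800,533),interpolation=2)
cv2.imwrite('pics/v8.png',cv2.convertScaleAbs(a,alpha=1.5))
```

```text
[0.62734519 0.04756322 0.06788713] [ 1.    -0.024 -0.001]
```

View pics/v8.png

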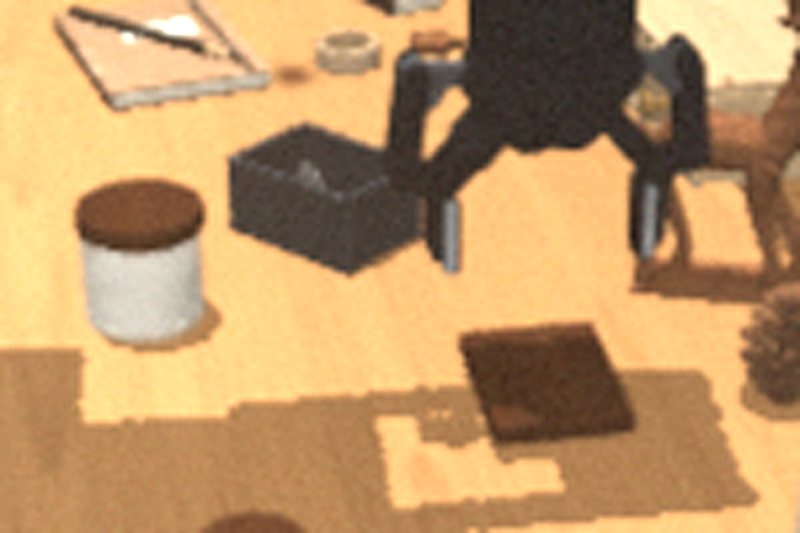

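Candle glass is closed with a level lid at crop (140,215), and the fingers straddle the slab at (547,380). Now I grip the oblong lid.

>>> {"name": "move_arm", "arguments": {
  "force": 50,
  "rows": [
    {"dp":[0,0,-2.5],"rotation":[0,0,0],"claw":1},
    {"dp":[0,0,-2.5],"rotation":[0,0,0],"claw":1},
    {"dp":[0,0,-1.4],"rotation":[0,0,0],"claw":1},
    {"dp":[0,0,-0.4],"rotation":[0,0,0],"claw":1},
    {"dp":[0,0,0],"rotation":[0,0,0],"claw":0.9},
    {"dp":[0,0,0],"rotation":[0,0,0],"claw":0.6},
    {"dp":[0,0,0],"rotation":[0,0,0],"claw":0.5},
    {"dp":[0,0,0],"rotation":[0,0,0],"claw":0.5}
  ]
}}

```text
time: 16.2
tool_pos: [0.6288, 0.0474, 0.0016]
orientation: [0.716, 0.699, 0.001, 0.001]
ft_force: [0.8, 0.2, 5.2]
opening: 0.775
gripper_force: 57.1
```

>>> {"name": "move_arm", "arguments": {
  "rows": [
    {"dp":[0,0,2],"rotation":[0,0,0],"claw":0.5},
    {"dp":[0,0,3],"rotation":[0,0,0],"claw":0.5},
    {"dp":[-1.2,3.4,2.5],"rotation":[0,0,0.1],"claw":0.5},
    {"dp":[-1.3,3.5,0.5],"rotation":[0,0,0.12],"claw":0.5},
    {"dp":[-1.3,3.5,0],"rotation":[0,0,0.12],"claw":0.5},
    {"dp":[-1.3,3.5,0],"rotation":[0,0,0.12],"claw":0.5},
    {"dp":[-1.3,3.5,0],"rotation":[0,0,0.12],"claw":0.5},
    {"dp":[-1.0,3.1,0],"rotation":[0,0,0.116],"claw":0.5}
  ]
}}

```text
time: 17.0
tool_pos: [0.5525, 0.2542, 0.0803]
orientation: [0.432, 0.902, 0.0, -0.0]
ft_force: [0.7, 0.0, -1.1]
opening: 0.779
gripper_force: 56.4
```

>>> {"name": "move_arm", "arguments": {
  "rows": [
    {"dp":[0,0,-1],"rotation":[0,0,0],"claw":0.5},
    {"dp":[0,0,-1],"rotation":[0,0,0],"claw":0.5},
    {"dp":[0,0,0],"rotation":[0,0,0],"claw":0.5},
    {"dp":[0,0,0],"rotation":[0,0,0],"claw":0.5},
    {"dp":[0,0,0],"rotation":[0,0,0],"claw":0.5},
    {"dp":[0,0,0],"rotation":[0,0,0],"claw":0.5},
    {"dp":[0,0,0],"rotation":[0,0,0],"claw":0.5},
    {"dp":[0,0,0],"rotation":[0,0,0],"claw":0.5}
  ]
}}

```text
time: 17.8
tool_pos: [0.5538, 0.2523, 0.0602]
orientation: [0.435, 0.901, 0.0, 0.0]
ft_force: [0.1, -0.0, 0.2]
opening: 0.777
gripper_force: 56.5
```

Run:
```python
from h import *
T=shot('top','top9');S=shot('side','side9');s=r.read_state();print(s['tool_pos'],R.from_quat(s['orientation']).as_matrix().round(3)[:,1],s['opening'])
a=cv2.resize(S['pixels'][120:220,160:260],(400,400),interpolation=2)
b=cv2.resize(T['pixels'][160:260,100:200],(400,400),interpolation=2)
cv2.imwrite('pics/v9.png',cv2.convertScaleAbs(np.hstack([a,b]),alpha=1.8))
p=s['tool_pos'];y=R.from_quat(s['orientation']).as_matrix()[:,1];x=np.array([-y[1],y[0],0])
def cc(c,o,y,x,w,l,z,off,k): return [tuple(np.round((np.array(proj(c,np.r_[(o+a*w/2*y+b*l/2*x)[:2],z]))-off)*k,0).astype(int)) for a,b in((-1,-1),(-1,1),(1,1),(1,-1))]
print('lid top pred side crop',cc(S,p,y,x,.068,.092,p[2]+.0185,(160,120),4))
print('box rim pred',cc(S,np.array([.5545,.252,0]),y,x,.064,.088,.045,(160,120),4))
```

```text
[0.5536766  0.25251945 0.06015846] [0.783 0.622 0.   ] 0.7798808112421041
lid top pred side crop [(np.int64(218), np.int64(149)), (np.int64(123), np.int64(115)), (np.int64(187), np.int64(88)), (np.int64(281), np.int64(119))]
box rim pred [(np.int64(221), np.int64(191)), (np.int64(130), np.int64(158)), (np.int64(190), np.int64(131)), (np.int64(279), np.int64(162))]
```

View pics/v9.png

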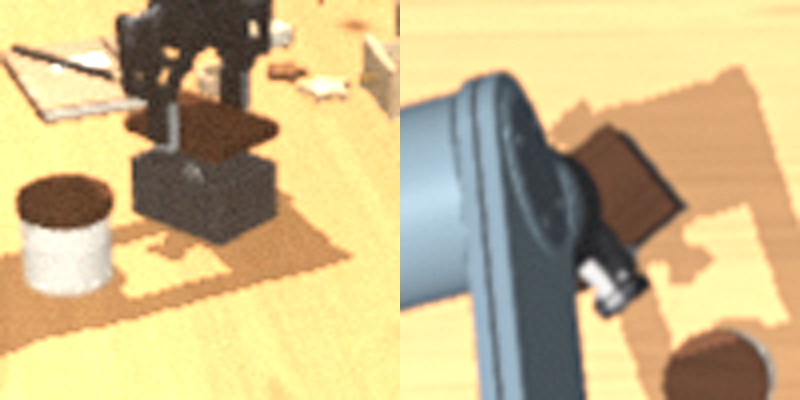

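Lid edges are parallel to the box's in both views and centred within about 1 mm: side crop lid spans 127–280, box 132–276. Lowering it.

>>> {"name": "move_arm", "arguments": {
  "rows": [
    {"dp":[-0.1,0,-0.8],"rotation":[0,0,0],"claw":0.5},
    {"dp":[0,0,-0.6],"rotation":[0,0,0],"claw":0.5},
    {"dp":[0,0,-0.5],"rotation":[0,0,0],"claw":0.5},
    {"dp":[0,0,-0.2],"rotation":[0,0,0],"claw":0.5},
    {"dp":[0,0,0],"rotation":[0,0,0],"claw":0.5},
    {"dp":[0,0,0],"rotation":[0,0,0],"claw":0.5},
    {"dp":[0,0,0],"rotation":[0,0,0],"claw":0.5},
    {"dp":[0,0,0],"rotation":[0,0,0],"claw":0.5}
  ]
}}

```text
time: 18.7
tool_pos: [0.553, 0.2527, 0.0392]
orientation: [0.434, 0.901, 0.0, 0.0]
ft_force: [2.3, 2.6, 1.3]
opening: 0.783
gripper_force: 56.5
```

>>> {"name": "move_arm", "arguments": {
  "rows": [
    {"dp":[0,0,-0.1],"rotation":[0,0,0],"claw":0.5},
    {"dp":[0,0,0],"rotation":[0,0,0],"claw":0.9},
    {"dp":[0,0,0],"rotation":[0,0,0],"claw":1},
    {"dp":[0,0,0],"rotation":[0,0,0],"claw":1},
    {"dp":[0,0,0.5],"rotation":[0,0,0],"claw":1},
    {"dp":[0,0,3],"rotation":[0,0,0],"claw":1},
    {"dp":[0,0,4],"rotation":[0,0,0],"claw":1},
    {"dp":[0,0,4],"rotation":[0,0,0],"claw":1}
  ]
}}

```text
time: 19.5
tool_pos: [0.5519, 0.2523, 0.1539]
orientation: [0.434, 0.901, -0.001, -0.001]
ft_force: [-0.2, 0.2, -0.4]
opening: 1.004
gripper_force: 0.0
```

>>> {"name": "move_arm", "arguments": {
  "rows": [
    {"dp":[-3,3,3],"rotation":[0,0,0],"claw":1},
    {"dp":[-3,3,1],"rotation":[0,0,0],"claw":1},
    {"dp":[-3.3,3,0],"rotation":[0,0,0],"claw":1},
    {"dp":[-3.3,3,0],"rotation":[0,0,0],"claw":1},
    {"dp":[-3.3,3,0],"rotation":[0,0,0],"claw":1},
    {"dp":[-3.3,3,0],"rotation":[0,0,0],"claw":1},
    {"dp":[-3.3,3,0],"rotation":[0,0,0],"claw":1},
    {"dp":[-3.3,3,0],"rotation":[0,0,0],"claw":1}
  ]
}}

```text
time: 20.3
tool_pos: [0.2941, 0.4922, 0.1922]
orientation: [0.435, 0.901, -0.0, 0.0]
ft_force: [0.8, 0.4, -0.7]
opening: 1.002
gripper_force: 0.0
```

Run:
```python
from h import *
T=shot('top','top10');S=shot('side','side10');s=r.read_state();print(s['tool_pos'])
a=cv2.resize(S['pixels'][135:300,155:310],(507,540),interpolation=2)
t=T['pixels'];b=np.vstack([cv2.resize(t[185:275,125:205],(240,270),interpolation=2),cv2.resize(t[180:270,295:375],(240,270),interpolation=2)])
cv2.imwrite('pics/v10.png',cv2.convertScaleAbs(np.hstack([a,b]),alpha=1.6))
```

```text
[0.29108065 0.4942296  0.19215034]
```

View pics/v10.png

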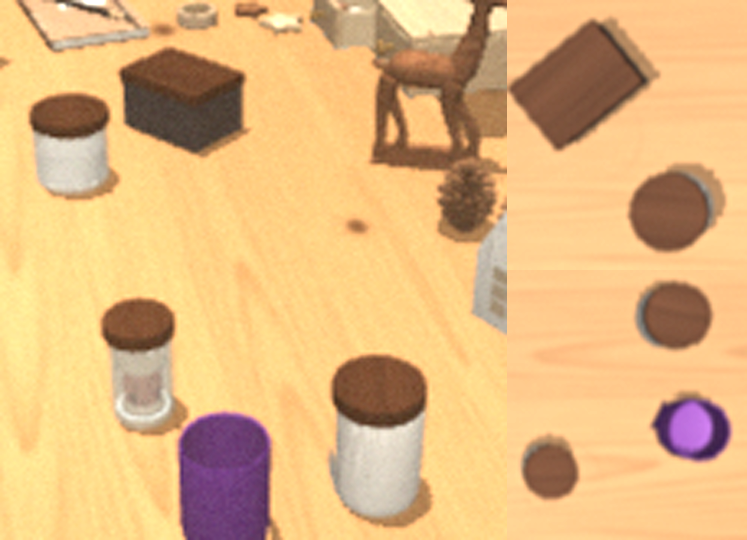

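All four lids look level and centred: side crop px candle (70,113), box (183,75), jar (138,323), beaker (379,388). One numeric check compares lid mask bounds with the predicted seated lids.

Run:
```python
from h import *
T=load('top10');S=load('side10')
def mask(c,x0,y0,x1,y1):
    m=c['pixels'][y0:y1,x0:x1].astype(int); m=((m[...,2]<115)&(m[...,2]-m[...,0]>18)).astype(np.uint8)
    cs=max(cv2.findContours(m,0,2)[0],key=cv2.contourArea); x,y,w,h=cv2.boundingRect(cs); return (x+x0,y+y0,x+w+x0-1,y+h+y0-1)
for n,tb,sb,rad,z in[('candle',(160,235,200,280),(158,158,195,182),.0325,.053),('jar',(295,230,325,262),(180,222,212,245),.0225,.060),('beaker',(335,180,370,210),(250,240,292,270),.0275,.068)]:
    a=mask(T,*tb); u,v=(a[0]+a[2])/2,(a[1]+a[3])/2; p=onz(T,u,v,z+.012)+[-.0015,.0005,0]
    t=np.linspace(0,6.28,60); q=np.array([proj(S,p+[rad*np.cos(i),rad*np.sin(i),-h]) for i in t for h in(0,.012)])
    print(n,p.round(4),'side obs',mask(S,*sb),'pred',q.min(0).round(1),q.max(0).round(1))
```

```text
candle [0.4504 0.1731 0.065 ] side obs (164, 164, 187, 177) pred [164.9 163.3] [189.8 178. ]
jar [ 0.4643 -0.1399  0.072 ] side obs (186, 226, 207, 243) pred [187.1 224.5] [209.7 242.1]
beaker [ 0.5859 -0.2422  0.08  ] side obs (257, 244, 284, 265) pred [255.7 241. ] [285.3 264.1]
```

Lid bounds match the seated prediction to within a pixel or two (tops read slightly low, not high). Handing in.

```bash
python3 -c "
from bench import r
print(r.close_job())"
```

```text
the job is handed in; nothing more can be done
None
```

The job is handed in at about 20 s of robot time: each of the four pots is closed with its own lid, level and centred in the final pictures, with the purple look-alike, deer and house untouched; the hand-in returned no verdict.

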